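# Put the mixed-up lab pieces back on their own equipment

## Robot

A 6-joint arm with a two-finger parallel gripper is mounted at the origin on the work surface. World frame = base frame: x ahead of the robot, y to its left, z up, the work surface at z = 0. Lengths are in m, angles in rad, forces in N, time in s.
With the tool pointing down it reaches from about 0.3 to 0.825 m from the base axis. Payload 5.4 kg.
Tool frame: the origin (TCP) lies on the centre line of the jaws, within the pads' length; the fingertips stand 17 mm ahead of it and the grasp point (between the pads) lies 2 mm behind it; z points along the fingers, x is the direction in which the jaws open and shut, and the axes are right-handed (so a half turn about z gives the same grasp; the last joint's range is limited). The gripper opens to 92 mm and grips with 3 to 60 N. Pads are 20 mm wide; open, the fingers measure 128 mm over their backs; the gripper's body (75 mm by 189 mm) begins 69 mm behind the grasp point.
Start: joints at [0.942, 0.158, 1.597, -0, 1.386, -0.21], TCP at [0.234, 0.525, 0.232] pointing down, gripper open.
Joint ranges: [-2.91, 2.91], [-0.94, 2.29], [0.18, 2.7], [-1.29, 4.43], [0.17, 2.64], [-3, 3]. Speed limits (rad/s): [2.57, 2.57, 3.14, 3.14, 3.14, 3.14].

## Interface

Orientations are given as a unit quaternion [x, y, z, w].
In Python, from bench import * gives the robot as it stands. The module is installed in compiled form; this text tells all that it offers.
- The arm moves only by the tool move_arm, never from a script. Its argument "plan" is a list of rows, each a list of 4 numbers: the shift along the world's x, y, z in mm, then the turn about the world's z in degrees. In form: [[tx, ty, tz, yaw], ...]. A call has exactly 10 rows; each row shifts and turns the commanded pose from where the row before left it; what a row does not reach is not made up. A row lasts 1/8 s, in which the tool goes at most 62.5 mm and 10.7 degrees, less where a joint would pass 70% of its speed; a pose out of reach is approached as far as the arm can. A call is refused whole if a number of a shift passes 62.5 or a number of a turn 10.7, either way. A call with a gripper value outside its range is refused whole. "claw" is the opening in per cent of the stroke, from 0 (shut) to 100 (fully open), set as the call begins (left out, the last holds). The fingers move at their own pace and stop on an object; "grip_force" is the grip in N (left out, the last holds). Time passes only in rows, so rows that do not move let the fingers close, or fill a call up. It gives the time, the measured TCP pose, the force and the opening at its end, in the units of the state.
- sense(): the state, without advancing time (a new reading comes with each control period).
- get_image(name): name is "scene" or "top" or "wrist"; returns the picture (384x512x3 uint8, red, green, blue); there is no depth.
- calibration(name): a dict with "fx", "fy", "cx", "cy" (pixels), "pose" (4x4, takes a point from camera to world coordinates). Camera axes: x right, y up, looking along -z (the intrinsics and any distortion apply to the point x, -y, -z); pixel columns grow to the right and rows downward; lengths in m; the calibration is good to about 2 mm. The wrist camera is an equidistant fisheye: a pixel r from the principal point sees the ray r / f radians off the axis. A picture is of the moment at which its call begins: read the wrist's pose just before it. calibration takes no time and is no camera call; for the wrist camera it gives the pose at the moment of the call.
- sign_off(): hands the job in, once; it reports no verdict.
The state is a dict: "time": time; "joint_pos": joint angles; "joint_vel": joint speeds; "tau": joint torques, N m; "tool_pos": TCP position; "orientation": TCP orientation; "wrist_force": force on the tool from outside, world axes, zero at the start; "torque": the same for the moment, N m; "finger_gap": finger opening in m.
Only numpy, scipy, OpenCV 4.12 (cv2) and the standard library are available. Lean on these libraries where they do the work, as an engineer would, in place of code of your own. Each camera call takes 0.05 s, during which the arm holds its last target. There are 200 camera calls.

## Task

Four pieces on the analyser bench stand on the wrong equipment. Rearrange them so that each stands upright in the middle of its own: the brass calibration weight on the balance pan, the white beaker on the stirrer's square plate, the drying cartridge on the round black port of the gas dryer, and the lens mount on the centre of the breadboard block. Park a piece on the empty lab jack when you need a free spot, and never tip any of them over.

Things in the scene. Friction and masses are not known exactly. Their poses are not given: they have to be found in the camera images.
- weight: Calibration weight of plain brass, 64 mm high, about 0.4 kg: a cylinder 40 mm in diameter up to 42 mm, then a narrow neck and a grip knob 26 mm in diameter (55 to 63 mm up). At the start it stands on the gas dryer or the breadboard. Grip the cylinder about 28 mm up. Loose, upright. Origin: centre of its underside; z up.
- beaker: Empty white plastic beaker, open at the top, 50 mm in outer diameter, 70 mm high, wall 3 mm, about 60 g. At the start it stands on the gas dryer or the breadboard (whichever the weight does not). Grip it round the outside about 45 mm up. Loose, upright. Origin: centre of its underside; z up.
- cartridge: Drying cartridge, 90 mm high, about 110 g: a tan bead-filled cylinder 38 mm in diameter between two white end caps 44 mm in diameter and 16 mm high. At the start it stands on the balance or the stirrer. Grip the tan part about 50 mm up. Loose, upright. Origin: centre of its underside; z up.
- lens_mount: Lens mount, 81 mm high, 140 g: round aluminium foot (diameter 48, 10 high), steel post (diameter 14), and on it an upright black disc with a lens, diameter 46, 16 to 18 mm thick, centre 58 mm up, its axis along the body's x: grip it along x, 60 mm up. Starts on balance or stirrer (not the cartridge's). May face any way at the end. Loose, upright. Origin: centre of its underside; z up.
- balance: Portable balance: flat white housing 150 x 116 mm with a dark display strip at its front (-x) edge and a round steel pan 92 mm in diameter. Its top, on which things stand, is level and 40 mm above the bench; fixed to the bench. Origin: on the bench, exactly under the middle of the round pan; the housing reaches 93 mm to the front of it and 57 mm behind.
- stirrer: Magnetic stirrer: grey housing 124 x 112 mm with a black knob on its front (-x) face and a square white ceramic plate of 96 mm, with nothing else on top. Its top, on which things stand, is level and 40 mm above the bench; fixed to the bench. Origin: on the bench, exactly under the middle of the square plate.
- dryer: Gas dryer unit: white housing 116 x 124 mm with three black knobs on its front (-x) face and a flat round black port disc 80 mm in diameter on top; its housing round the disc is 37 mm high. Its top, on which things stand, is level and 40 mm above the bench; fixed to the bench. Origin: on the bench, exactly under the middle of the black disc.
- breadboard: Optical breadboard block: dark metal block 120 x 120 x 40 mm with a 5 x 5 grid of small holes 25 mm apart on top. Its top, on which things stand, is level and 40 mm above the bench; fixed to the bench. Origin: on the bench, exactly under the middle of the block (its central hole).
- lab_jack: Lab jack, screwed fully down: a plain, empty aluminium plate 110 x 110 mm on a scissor frame, the free spot. Its top, on which things stand, is level and 40 mm above the bench; fixed to the bench. Origin: on the bench, exactly under the middle of the plate.
Not all that is in view belongs to the job. Leave any orange look-alike of the stirrer alone.

How it is judged:
At the end, for the whole second after the job is handed in: The weight stands on the balance, the beaker on the stirrer, the cartridge on the gas dryer and the lens mount on the breadboard: each within 15 mm of the middle of its place (horizontally), upright within 0.1 rad, its underside on the 40 mm high top (36 to 45 mm), released and at rest (horizontal distance between weight and balance below 0.015 m and z of weight in the frame of balance between 0.036 and 0.045 m and angle between each of weight, beaker, cartridge, lens_mount's own z axis and vertical below 0.1 rad and linear speed of each of weight, beaker, cartridge, lens_mount below 0.02 m/s and angular speed of each of weight, beaker, cartridge, lens_mount below 0.2 rad/s and horizontal distance between beaker and stirrer below 0.015 m and z of beaker in the frame of stirrer between 0.036 and 0.045 m and horizontal distance between cartridge and dryer below 0.015 m and z of cartridge in the frame of dryer between 0.036 and 0.045 m and horizontal distance between lens_mount and breadboard below 0.015 m and z of lens_mount in the frame of breadboard between 0.036 and 0.045 m); the robot touches nothing.
It fails at once if the weight is tipped over (more than 0.6 rad from upright) (angle between weight's own z axis and vertical above 0.6 rad).
It fails at once if the beaker is tipped over (more than 0.6 rad from upright) (angle between beaker's own z axis and vertical above 0.6 rad).
It fails at once if the cartridge is tipped over (more than 0.6 rad from upright) (angle between cartridge's own z axis and vertical above 0.6 rad).
It fails at once if the lens mount is tipped over (more than 0.6 rad from upright) (angle between lens_mount's own z axis and vertical above 0.6 rad).
It also fails if it takes over 141 s, if anything falls off the work surface, if the arm or the gripper's body presses on something with over 40 N, if the wrist force passes 120 N, or if a joint passes its speed limit or range.

## Working session

There is one attempt and no reset: what is moved stays moved. The work goes in short steps, Python scripts to look and compute and a tool call to move; the robot and the scene stay as the last step left them, time stands still between calls to the robot, and variables do not carry over. Pictures are saved under pics/ and viewed, about 12 in all and at most 16, crops included, and the job is handed in when it is done.

Besides the shell and the picture viewer there is one more tool, called after "Call:" by a JSON object that holds its "fn" and its "kwargs". move_arm: Moves the arm, as the interface text tells. Its arguments: {"type":"object","properties":{"plan":{"type":"array"},"claw":{"type":"number"},"grip_force":{"type":"number"}},"required":["plan"]}

```bash
mkdir -p pics; python3 - <<'E'
from bench import *
import cv2,numpy as np
s=sense();print(s)
for n in("scene","top"):
    im=get_image(n);cv2.imwrite(f"pics/{n}0.png",im[:,:,::-1])
    c=calibration(n);print(n,c)
a=cv2.imread("pics/scene0.png")
E
```

```text
{'time': 0.0, 'joint_pos': array([ 9.41879379e-01,  1.59021132e-01,  1.59822690e+00, -2.48475968e-06,
        1.38622821e+00, -2.10137615e-01]), 'joint_vel': array([ 8.10709013e-05, -1.45091767e-03, -4.09755258e-05, -1.83578497e-03,
       -8.75818001e-04,  1.39285364e-03]), 'tau': array([ 4.36607061e-04, -3.85569763e+01, -3.22105086e+01,  7.02614221e-02,
        3.76610679e-02, -1.24204007e-04]), 'tool_pos': array([0.23349828, 0.52479567, 0.23063727]), 'orientation': array([ 8.38642923e-01,  5.44680787e-01, -8.79021546e-04,  3.38078730e-04]), 'wrist_force': array([-0.27039484,  0.58926261, -0.22827309]), 'torque': array([ 0.0310802 , -0.01687914,  0.02122331]), 'finger_gap': 0.09183727323948392}
scene {'fx': 449.374281869563, 'fy': 449.374281869563, 'cx': 255.46187566391902, 'cy': 194.0436308235616, 'pose': array([[-0.86908458, -0.33300849,  0.36578318,  1.08097762],
       [ 0.49438191, -0.55978912,  0.66499824,  0.94352263],
       [-0.01668862,  0.75877631,  0.65113747,  1.0068975 ],
       [ 0.        ,  0.        ,  0.        ,  1.        ]])}
top {'fx': 355.55412090388177, 'fy': 355.55412090388177, 'cx': 251.89365820914182, 'cy': 187.7064042740105, 'pose': array([[ 0.0025014 ,  0.99383166, -0.11087102,  0.47510563],
       [-0.99999609,  0.00234778, -0.00151613,  0.0100564 ],
       [-0.00124648,  0.11087438,  0.99383365,  0.97838324],
       [ 0.        ,  0.        ,  0.        ,  1.        ]])}
```

View pics/top0.png

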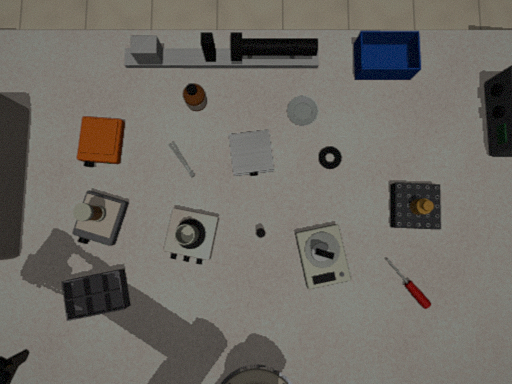

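View pics/scene0.png

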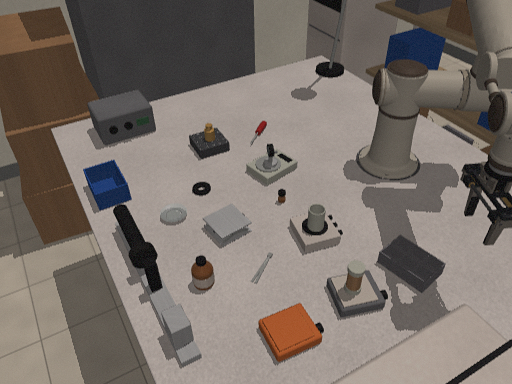

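The top view shows:
- cartridge at (92,212) on the grey stirrer (100,218)
- beaker at (188,234) on the dryer (190,236)
- lens mount at (322,252) on the balance
- weight at (422,206) on the breadboard (415,205)
- lab jack at (251,152)

There are two stirrer-like units: an orange one at (101,140) and a grey one at (100,218). The grey one matches the description, so the orange one is the decoy. An enlarged crop will confirm it.

```bash
cat > h.py <<'E'
from bench import *
import cv2,numpy as np
def ray(n,u,v,c=None):
    c=c or calibration(n);P=c["pose"]
    d=P[:3,:3]@np.array([(u-c["cx"])/c["fx"],-(v-c["cy"])/c["fy"],-1.]);return P[:3,3],d
def onz(n,u,v,z):
    o,d=ray(n,u,v);return o+d*(z-o[2])/d[2]
def proj(n,p):
    c=calibration(n);P=c["pose"];q=P[:3,:3].T@(np.asarray(p)-P[:3,3]);return c["cx"]+c["fx"]*q[0]/-q[2],c["cy"]-c["fy"]*q[1]/-q[2]
def blob(m,roi):
    x0,y0,x1,y1=roi;z=np.zeros(m.shape,np.uint8);z[y0:y1,x0:x1]=m[y0:y1,x0:x1]*255
    cs,_=cv2.findContours(z,cv2.RETR_EXTERNAL,cv2.CHAIN_APPROX_NONE);return max(cs,key=cv2.contourArea)
E
python3 - <<'E'
import cv2
a=cv2.imread("pics/top0.png")[110:300,60:450]
cv2.imwrite("pics/topz.png",cv2.convertScaleAbs(cv2.resize(a,None,fx=2,fy=2,interpolation=cv2.INTER_CUBIC),alpha=1.4))
b=cv2.imread("pics/scene0.png")[110:330,170:400]
cv2.imwrite("pics/scenez.png",cv2.convertScaleAbs(cv2.resize(b,None,fx=2.6,fy=2.6,interpolation=cv2.INTER_CUBIC),alpha=1.3))
E
```

```text
(no output)
```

View pics/topz.png

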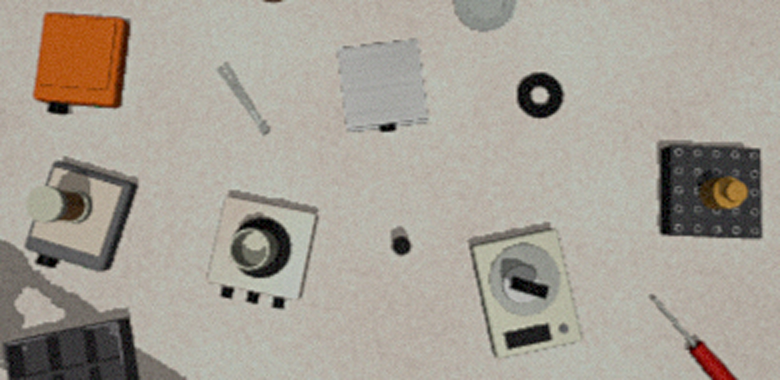

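View pics/scenez.png

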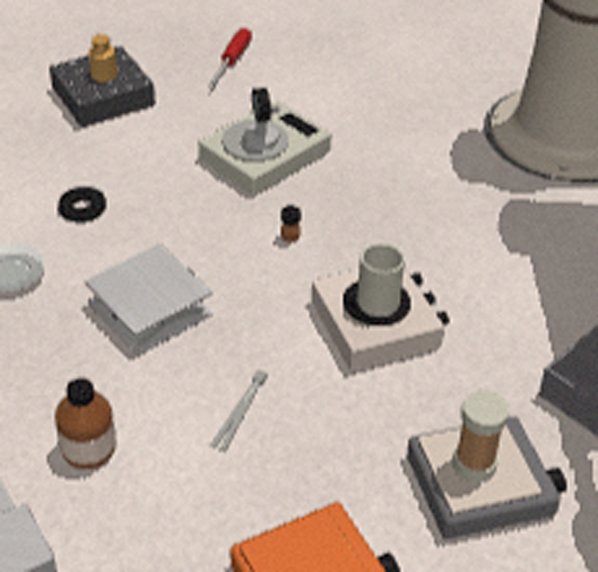

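The crops confirm the grey stirrer: it carries the cartridge, has a cream plate and a knob at (47,261). The orange unit at (80,60) is the decoy. The lens mount's black bar is at (529,287), the jack plate at (383,85), and the breadboard's centre hole near (716,191). Next I'll measure these in the two views and check them.

```bash
python3 - <<'E'
from h import *
Z=lambda u,v:(60+u/2-.25,110+v/2-.25)
S={}
def poly(n,pts,z):
    w=np.array([onz("top",*Z(*p),z)[:2] for p in pts]);S[n]=[*w.mean(0),z]
    e=np.linalg.norm(w-np.roll(w,-1,0),axis=1)*1000;d=w[0]-w[3] if len(w)>3 else w[0]
    print(n,w.mean(0).round(4),"edges",e.round(0),"yaw(front->back)",np.degrees(np.arctan2(d[1],d[0])).round(0))
poly("jack",[(340,47),(417,40),(428,122),(348,130)],.04)
poly("dryer",[(228,195),(317,210),(298,300),(208,280)],.037)
poly("bread",[(678,153),(755,155),(754,230),(678,229)],.04)
im=cv2.imread("pics/top0.png");hsv=cv2.cvtColor(im,cv2.COLOR_BGR2HSV)
# pan ellipse pixels by hand: left,right,top,bottom
poly("pan",[(489,279),(525,243),(561,279),(525,315)],.04)
# stirrer plate: bright inside dark frame
g=hsv[:,:,2]
bl=blob((g>110),(66,182,130,250)) 
# masks
m=((hsv[:,:,1]<80)&(g<75)).astype(np.uint8)
b=blob(m,(312,244,340,264));r=cv2.minAreaRect(b);print("lens bar",r)
box=cv2.boxPoints(r);w=np.array([onz("top",*p,.108)[:2] for p in box]);e=np.linalg.norm(w-np.roll(w,-1,0),axis=1);i=e.argmax();d=np.roll(w,-1,0)[i]-w[i]
print("lens",w.mean(0).round(4),(e*1000).round(),"plane dir deg",np.degrees(np.arctan2(d[1],d[0])).round(1))
db=blob(m,(165,205,215,262));(u,v),ax,_=cv2.fitEllipse(db);print("disc",onz("top",u,v,.04)[:2],ax)
br=((hsv[:,:,0]>8)&(hsv[:,:,0]<28)&(hsv[:,:,1]>120)).astype(np.uint8)
k=blob(br,(400,190,440,225));print("brass",cv2.boundingRect(k))
for n,p,z in (("knob",(738,188),.103),("beaker rim",(256,248),.11),("cart cap",(45,203),.13)):
    print(n,onz("top",*Z(*p),z).round(4))
poly("stir",[(62,172),(123,192),(105,258),(38,240)],.04)
cv2.imwrite("pics/z2.png",np.hstack([cv2.resize(im[180:260,66:146],(400,400),interpolation=cv2.INTER_CUBIC),cv2.resize(im[180:260,380:460],(400,400),interpolation=cv2.INTER_CUBIC)]))
E
```

```text
jack [0.6763 0.0131] edges [105. 113. 107. 114.] yaw(front->back) 6.0
dryer [0.4607 0.1709] edges [120. 119. 121. 114.] yaw(front->back) -12.0
bread [ 0.5335 -0.4267] edges [102.  99. 100. 100.] yaw(front->back) -2.0
pan [ 0.4191 -0.1722] edges [67. 65. 66. 65.] yaw(front->back) 45.0
lens bar ((321.8200988769531, 251.83738708496094), (24.705883026123047, 9.29411792755127), 28.07248878479004)
lens [ 0.4169 -0.1578] [22. 59. 22. 59.] plane dir deg -117.9
disc [0.45952045 0.17342231] (28.03453826904297, 28.768108367919922)
brass (410, 198, 24, 17)
knob [ 0.534  -0.4244  0.103 ]
beaker rim [0.4594 0.1665 0.11  ]
cart cap [0.5123 0.4158 0.13  ]
stir [0.5002 0.4092] edges [86. 89. 92. 93.] yaw(front->back) -17.0
```

View pics/z2.png

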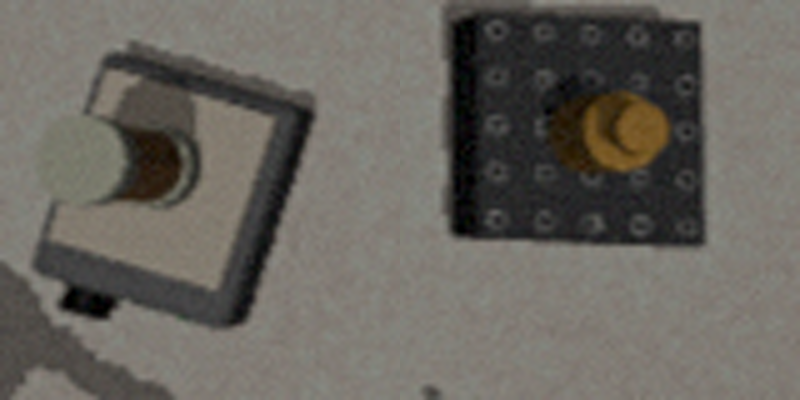

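The sizes agree with the given ones: jack about 110, dryer about 118, hole grid 100, pan chord 65, plate about 92–96. The lens-bar mask is polluted by shadow, so I'll read that from the wrist camera. Moving above the lens mount now.

Call:
{"fn": "move_arm", "kwargs": {"plan": [[15,-60,2,-8],[15,-60,2,-8],[15,-60,2,-8],[15,-60,2,-8],[15,-60,2,-8],[15,-60,2,-8],[15,-60,2,-8],[15,-60,2,-8],[15,-60,2,-8],[16,-60,2,-8]], "claw": 100, "grip_force": 20}}

```text
time: 1.35
tool_pos: [0.3848, -0.0768, 0.2516]
orientation: [0.992, -0.124, 0.0, -0.0]
wrist_force: [0.5, 0.5, 0.8]
finger_gap: 0.0922
```

Call:
{"fn": "move_arm", "kwargs": {"plan": [[10,-40,0,0],[10,-30,0,0],[5,-10,0,0],[0,0,0,0],[0,0,0,0],[0,0,0,0],[0,0,0,0],[0,0,0,0],[0,0,0,0],[0,0,0,0]]}}

```text
time: 2.6
tool_pos: [0.4098, -0.1547, 0.2516]
orientation: [0.993, -0.122, -0.0, 0.0]
wrist_force: [0.4, -0.1, 0.4]
finger_gap: 0.092
```

```bash
cat >> h.py <<'E'
def wray(u,v,c):
    P=c["pose"];x,y=u-c["cx"],v-c["cy"];r=np.hypot(x,y);t=r/c["fx"]
    d=np.array([x/r*np.sin(t),-y/r*np.sin(t),-np.cos(t)]);return P[:3,3],P[:3,:3]@d
def won(u,v,z,c):
    o,d=wray(u,v,c);return (o+d*(z-o[2])/d[2])[:2]
def wproj(p,c):
    P=c["pose"];q=P[:3,:3].T@(np.asarray(p)-P[:3,3]);h=np.hypot(q[0],q[1]);r=c["fx"]*np.arctan2(h,-q[2]);return c["cx"]+r*q[0]/h,c["cy"]-r*q[1]/h
def rect(im,z,x0,x1,y0,y1,c,k=2000):
    "resample the wrist view on plane z: rows run along -x, columns along -y, k px per m"
    X,Y=np.meshgrid(np.arange(x1,x0,-1/k),np.arange(y1,y0,-1/k),indexing="ij")
    P=c["pose"];q=(np.stack([X,Y,np.full_like(X,z)],-1)-P[:3,3])@P[:3,:3];h=np.hypot(q[...,0],q[...,1])+1e-12;r=c["fx"]*np.arctan2(h,-q[...,2])
    return cv2.remap(im,(c["cx"]+r*q[...,0]/h).astype(np.float32),(c["cy"]-r*q[...,1]/h).astype(np.float32),cv2.INTER_LINEAR)
def yaw(s=None):
    x,y,z,w=(s or sense())["orientation"];return np.degrees(np.arctan2(2*(x*y+z*w),1-2*(y*y+z*z)))
E
python3 - <<'E'
from h import *
s=sense();print(s["time"],s["tool_pos"],yaw(s),s["wrist_force"])
Z=lambda u,v:(65.6+u/5,179.6+v/5)
print("stir",np.mean([onz("top",*Z(*p),.04) for p in[(100,68),(278,113),(218,292),(45,240)]],0),"cap",onz("top",*Z(85,158),.13))
c=calibration("wrist");print(c)
im=get_image("wrist")[:,:,::-1];cv2.imwrite("pics/w1.png",im)
cv2.imwrite("pics/w1v.png",cv2.convertScaleAbs(im,alpha=1.3))
E
```

```text
2.6 [ 0.40983495 -0.15473271  0.25160544] -13.99553276859693 [ 0.43390327 -0.14882427  0.38002458]
stir [0.50609509 0.41762557 0.04      ] cap [0.51242318 0.41492967 0.13      ]
{'fx': 297.3186396354542, 'fy': 297.3186396354542, 'cx': 252.1777228270466, 'cy': 186.90045736807429, 'pose': array([[ 0.97035704,  0.23266993,  0.06535998,  0.42767495],
       [-0.24167313,  0.93547323,  0.25784478, -0.08102816],
       [-0.00114978, -0.26599725,  0.9639731 ,  0.40445561],
       [ 0.        ,  0.        ,  0.        ,  1.        ]])}
```

View pics/w1v.png

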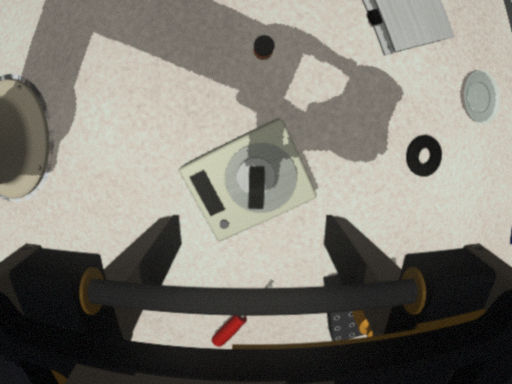

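The wrist view shows the balance at (255,178), the pan at (260,178) and the black lens disc as a bar from (258,167) to (256,208). The black ring at (424,155), the amber vial at (264,47) and the screwdriver are clutter.

```bash
python3 - <<'E'
from h import *
im=cv2.imread("pics/w1.png");c=calibration("wrist")
def rp(i,z,f,k=2000,x1=.48,y1=-.10):
    return x1-f[1]/k, y1-f[0]/k
R=rect(im,.113,.36,.48,-.24,-.10,c);g=R.max(2)
m=(g<45).astype(np.uint8)
b=blob(m,(90,60,190,200));r=cv2.minAreaRect(b);w=np.array([rp(R,0,p) for p in cv2.boxPoints(r)])
e=np.linalg.norm(w-np.roll(w,-1,0),axis=1);i=e.argmax();d=np.roll(w,-1,0)[i]-w[i]
print("bar",w.mean(0).round(4),(e*1000).round(1),np.degrees(np.arctan2(d[1],d[0])).round(1))
R2=rect(im,.04,.36,.48,-.24,-.10,c)
cv2.imwrite("pics/w1r.png",cv2.convertScaleAbs(np.hstack([cv2.resize(R,(420,360)),cv2.resize(R2,(420,360))])[:, :],alpha=1.4)[:, :800])
print(R.shape, wproj([.417,-.165,.113],c))
E
```

```text
bar [ 0.4114 -0.1622] [14.4 39.4 14.4 39.4] -105.6
(240, 280, 3) (np.float64(262.24081929329077), np.float64(190.32974048913752))
```

View pics/w1r.png

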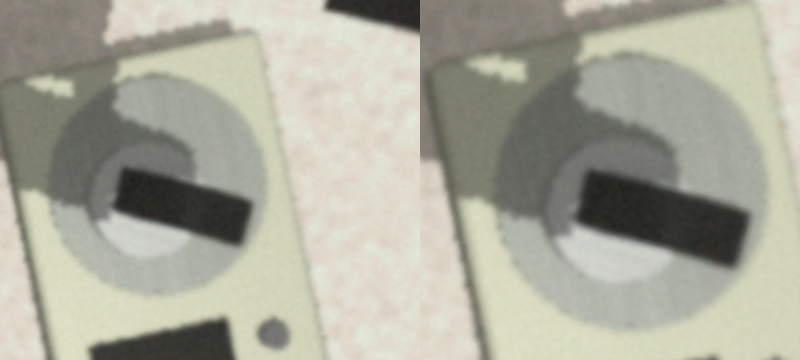

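The lens mount is at (0.4105, −0.166) with its axis at −15.6°, and the foot and the disc agree. The pan centre is at (0.418, −0.1715). Descend and grip, then lift to see that it holds.

Call:
{"fn": "move_arm", "kwargs": {"plan": [[1,-11,0,-1.6],[0,0,-30,0],[0,0,-40,0],[0,0,-40,0],[0,0,-25,0],[0,0,-12,0],[0,0,-6,0],[0,0,0,0],[0,0,0,0],[0,0,0,0]]}}

```text
time: 3.9
tool_pos: [0.4113, -0.1661, 0.0994]
orientation: [0.991, -0.136, 0.001, 0.0]
wrist_force: [-0.2, 0.0, 0.2]
finger_gap: 0.0919
```

Call:
{"fn": "move_arm", "kwargs": {"plan": [[0,0,0,0],[0,0,0,0],[0,0,0,0],[0,0,0,0],[0,0,0,0],[0,0,0,0],[0,0,0,0],[0,0,0,0],[0,0,0,0],[0,0,0,0]], "claw": 0}}

```text
time: 5.15
tool_pos: [0.4108, -0.1657, 0.0986]
orientation: [0.991, -0.136, -0.0, -0.0]
wrist_force: [-0.6, -0.3, -0.2]
finger_gap: 0.0155
```

Call:
{"fn": "move_arm", "kwargs": {"plan": [[0,0,20,0],[0,0,30,0],[0,0,30,0],[15,10,0,0],[30,20,0,0],[35,24,0,0],[35,24,0,0],[35,24,0,0],[35,24,0,0],[35,24,0,0]]}}

```text
time: 6.4
tool_pos: [0.6317, -0.0148, 0.1781]
orientation: [0.991, -0.136, -0.0, 0.0]
wrist_force: [0.9, 0.3, -0.7]
finger_gap: 0.0161
```

Call:
{"fn": "move_arm", "kwargs": {"plan": [[25,17,0,0],[15,9,0,0],[5,3,0,0],[0,0,0,0],[0,0,-20,0],[0,0,-25,0],[0,0,-20,0],[0,0,-9,0],[0,0,-4,0],[0,0,0,0]]}}

```text
time: 7.65
tool_pos: [0.6762, 0.0132, 0.101]
orientation: [0.991, -0.136, 0.0, 0.0]
wrist_force: [-0.3, -0.1, -1.0]
finger_gap: 0.016
```

```bash
python3 - <<'E'
from h import *
print(sense()["tool_pos"],sense()["wrist_force"],sense()["finger_gap"])
im=get_image("scene")[130:320,200:400,::-1];cv2.imwrite("pics/s1.png",cv2.convertScaleAbs(cv2.resize(im,None,fx=3,fy=3,interpolation=cv2.INTER_CUBIC),alpha=1.3))
E
```

```text
[0.67616501 0.0132196  0.10104612] [-0.25584086 -0.07690776 -0.99385739] 0.01596751418572647
```

View pics/s1.png

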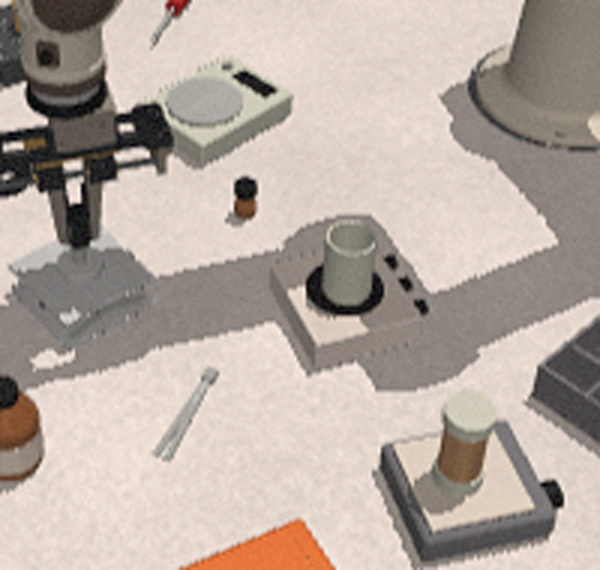

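The picture shows the lens mount at crop (80,240), over the jack plate and about 2 mm above it. Lower it, release it and retreat, then move over the weight.

Call:
{"fn": "move_arm", "kwargs": {"plan": [[0,0,-1,0],[0,0,-1,0],[0,0,-0.5,0],[0,0,0,0],[0,0,0,0],[0,0,0,0],[0,0,0,0],[0,0,0,0],[0,0,0,0],[0,0,0,0]]}}

```text
time: 8.95
tool_pos: [0.6761, 0.0133, 0.0986]
orientation: [0.991, -0.136, 0.0, -0.0]
wrist_force: [-0.7, -0.4, 5.9]
finger_gap: 0.0157
```

Call:
{"fn": "move_arm", "kwargs": {"plan": [[0,0,0,0],[0,0,0,0],[0,0,0,0],[0,0,0,0],[0,0,0,0],[0,0,20,0],[0,0,40,0],[0,0,40,0],[0,0,30,0],[0,0,20,0]], "claw": 100}}

```text
time: 10.2
tool_pos: [0.6766, 0.0132, 0.2517]
orientation: [0.991, -0.136, 0.002, 0.0]
wrist_force: [0.2, 0.4, -0.5]
finger_gap: 0.0919
```

Call:
{"fn": "move_arm", "kwargs": {"plan": [[-15,-45,0,0],[-20,-55,0,0],[-20,-55,0,0],[-20,-55,0,0],[-20,-55,0,0],[-20,-55,0,0],[-15,-50,0,0],[-10,-40,0,0],[-2,-18,0,0],[0,0,0,0]]}}

```text
time: 11.45
tool_pos: [0.5338, -0.4149, 0.2479]
orientation: [0.991, -0.136, -0.0, -0.0]
wrist_force: [0.8, -0.3, 0.6]
finger_gap: 0.092
```

```bash
python3 - <<'E'
from h import *
s=sense();c=calibration("wrist");im=get_image("wrist")[:,:,::-1];cv2.imwrite("pics/w2.png",im)
print(s["time"],s["tool_pos"],yaw(s))
np.save("w2c.npy",c["pose"])
R=rect(im,.04,.45,.61,-.51,-.35,c,2400);R2=rect(im,.103,.45,.61,-.51,-.35,c,2400)
cv2.imwrite("pics/w2r.png",cv2.convertScaleAbs(np.hstack([R,R2]),alpha=1.5));print(R.shape)
E
```

```text
11.45 [ 0.53383115 -0.41491347  0.24789287] -15.65037963939831
(384, 385, 3)
```

View pics/w2r.png

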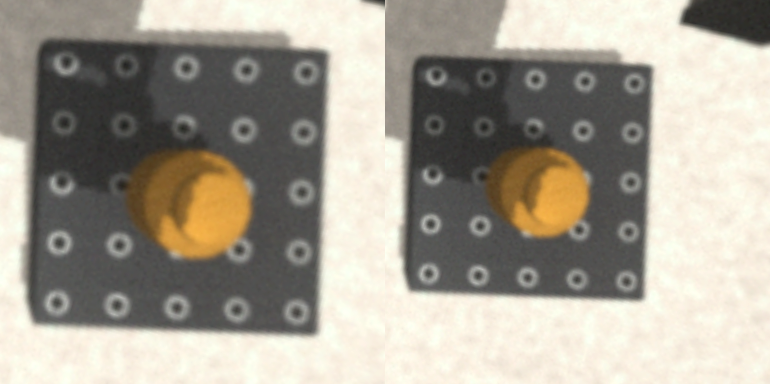

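The left panel (z = 0.04) shows the hole grid with corners (66,63), (306,72), (297,312) and (57,302), so the centre is at (0.533, −0.426). The brass base and knob agree on the weight at (0.531, −0.4225). Grip it.

Call:
{"fn": "move_arm", "kwargs": {"plan": [[-3,-8,0,0],[0,0,-30,0],[0,0,-40,0],[0,0,-40,0],[0,0,-40,0],[0,0,-20,0],[0,0,-9,0],[0,0,-3,0],[0,0,0,0],[0,0,0,0]]}}

```text
time: 12.75
tool_pos: [0.5314, -0.4234, 0.0675]
orientation: [0.991, -0.136, 0.001, 0.001]
wrist_force: [-0.3, 0.6, 0.4]
finger_gap: 0.0918
```

Call:
{"fn": "move_arm", "kwargs": {"plan": [[0,0,0,0],[0,0,0,0],[0,0,0,0],[0,0,0,0],[0,0,0,0],[0,0,0,0],[0,0,0,0],[0,0,0,0],[0,0,0,0],[0,0,0,0]], "claw": 0, "grip_force": 35}}

```text
time: 14.0
tool_pos: [0.5307, -0.4227, 0.066]
orientation: [0.991, -0.136, -0.0, -0.0]
wrist_force: [-3.2, 1.3, 0.9]
finger_gap: 0.0389
```

Call:
{"fn": "move_arm", "kwargs": {"plan": [[0,0,15,0],[0,0,25,0],[0,0,20,0],[-7,15,0,0],[-15,33,0,0],[-18,40,0,0],[-18,40,0,0],[-18,40,0,0],[-18,40,0,0],[-12,27,0,0]]}}

```text
time: 15.25
tool_pos: [0.4243, -0.1861, 0.1266]
orientation: [0.991, -0.135, 0.0, -0.0]
wrist_force: [-0.6, -0.4, -2.7]
finger_gap: 0.0388
```

Call:
{"fn": "move_arm", "kwargs": {"plan": [[-5,12,0,0],[-2,4,0,0],[0,0,0,0],[0,0,-20,0],[0,0,-20,0],[0,0,-12,0],[0,0,-4,0],[0,0,-2,0],[0,0,0,0],[0,0,0,0]]}}

```text
time: 16.5
tool_pos: [0.4182, -0.172, 0.0686]
orientation: [0.991, -0.136, 0.0, 0.0]
wrist_force: [-1.1, 0.3, -4.6]
finger_gap: 0.039
```

Call:
{"fn": "move_arm", "kwargs": {"plan": [[0,0,-1,0],[0,0,-1,0],[0,0,-0.6,0],[0,0,0,0],[0,0,0,0],[0,0,0,0],[0,0,0,0],[0,0,0,0],[0,0,0,0],[0,0,0,0]]}}

```text
time: 17.75
tool_pos: [0.4179, -0.1717, 0.0659]
orientation: [0.991, -0.136, -0.0, 0.0]
wrist_force: [-3.0, 3.1, 5.8]
finger_gap: 0.0392
```

Call:
{"fn": "move_arm", "kwargs": {"plan": [[0,0,0,0],[0,0,0,0],[0,0,0,0],[0,0,0,0],[0,0,0,0],[0,0,20,0],[0,0,40,0],[0,0,50,0],[0,0,50,0],[0,0,24,0]], "claw": 100}}

```text
time: 19.0
tool_pos: [0.4188, -0.1724, 0.2528]
orientation: [0.991, -0.136, 0.002, 0.001]
wrist_force: [-0.5, 0.1, 0.1]
finger_gap: 0.0918
```

Call:
{"fn": "move_arm", "kwargs": {"plan": [[20,10,0,0],[35,25,0,0],[40,30,0,0],[40,30,0,0],[40,30,0,0],[40,30,0,0],[28,20,0,0],[15,10,0,0],[0,0,0,0],[0,0,0,0]]}}

```text
time: 20.25
tool_pos: [0.6753, 0.0128, 0.2493]
orientation: [0.991, -0.136, -0.0, 0.0]
wrist_force: [-0.8, -0.2, -0.5]
finger_gap: 0.0918
```

```bash
python3 - <<'E'
from h import *
s=sense();c=calibration("wrist");im=get_image("wrist")[:,:,::-1];cv2.imwrite("pics/w3.png",im)
print(s["time"],s["tool_pos"],yaw(s))
R=rect(im,.05,.60,.76,-.07,.09,c,2400)
R2=get_image("top")[190:318,264:392,::-1];cv2.imwrite("pics/t3.png",R2)
cv2.imwrite("pics/w3r.png",cv2.convertScaleAbs(np.hstack([R,cv2.resize(R2,(384,384),interpolation=cv2.INTER_CUBIC)]),alpha=1.4))
E
```

```text
20.25 [0.67531226 0.01283374 0.24928919] -15.613470961099942Traceback (most recent call last):
  File "<stdin>", line 6, in <module>
    return _nx.concatenate(arrs, 1, dtype=dtype, casting=casting)
           ~~~~~~~~~~~~~~~^^^^^^^^^^^^^^^^^^^^^^^^^^^^^^^^^^^^^^^
ValueError: all the input array dimensions except for the concatenation axis must match exactly, but along dimension 0, the array at index 0 has size 385 and the array at index 1 has size 384
```

```bash
python3 - <<'E'
from h import *
c=calibration("wrist");im=cv2.imread("pics/w3.png")
R=rect(im,.05,.60,.76,-.07,.09,c,2400)[:384,:384]
cv2.imwrite("pics/w3r.png",cv2.convertScaleAbs(np.hstack([R,cv2.resize(cv2.imread("pics/t3.png"),(384,384),interpolation=cv2.INTER_CUBIC)]),alpha=1.4))
E
```

```text
(no output)
```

View pics/w3r.png

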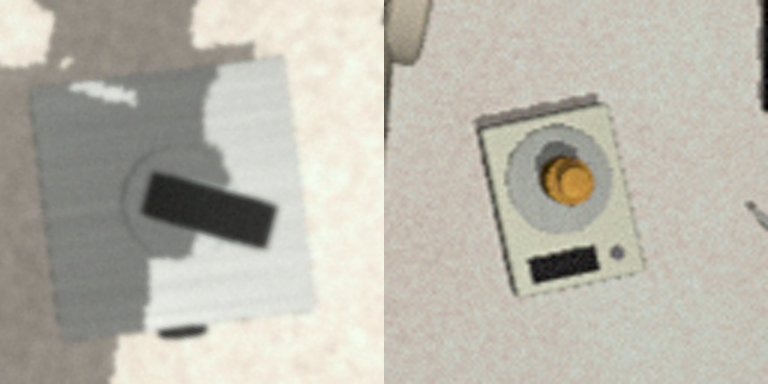

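The lens mount stands upright on the jack with its foot at (178,203). The weight stands within about 3 mm of the pan centre. Fetch the lens mount and take it to the breadboard centre.

Call:
{"fn": "move_arm", "kwargs": {"plan": [[1,2,0,0],[0,0,-30,0],[0,0,-40,0],[0,0,-40,0],[0,0,-25,0],[0,0,-12,0],[0,0,-4,0],[0,0,0,0],[0,0,0,0],[0,0,0,0]]}}

```text
time: 21.6
tool_pos: [0.6774, 0.0153, 0.0995]
orientation: [0.991, -0.136, 0.001, -0.0]
wrist_force: [0.0, -0.5, -0.7]
finger_gap: 0.0915
```

Call:
{"fn": "move_arm", "kwargs": {"plan": [[0,0,0,0],[0,0,0,0],[0,0,0,0],[0,0,0,0],[0,0,0,0],[0,0,0,0],[0,0,0,0],[0,0,0,0],[0,0,0,0],[0,0,0,0]], "claw": 0, "grip_force": 20}}

```text
time: 22.85
tool_pos: [0.6768, 0.0153, 0.0985]
orientation: [0.991, -0.136, -0.0, -0.0]
wrist_force: [-0.4, 1.1, 0.4]
finger_gap: 0.0157
```

Call:
{"fn": "move_arm", "kwargs": {"plan": [[0,0,20,0],[0,0,30,0],[0,0,30,0],[-6,-20,0,0],[-12,-37,0,0],[-15,-45,0,0],[-15,-45,0,0],[-15,-45,0,0],[-15,-45,0,0],[-15,-45,0,0]]}}

```text
time: 24.1
tool_pos: [0.5817, -0.2689, 0.1772]
orientation: [0.991, -0.136, -0.001, -0.0]
wrist_force: [1.3, -0.5, -1.3]
finger_gap: 0.0158
```

Call:
{"fn": "move_arm", "kwargs": {"plan": [[-15,-45,0,0],[-14,-45,0,0],[-12,-38,0,0],[-7,-20,0,0],[-2,-8,0,0],[0,0,0,0],[0,0,-20,0],[0,0,-25,0],[0,0,-10,0],[0,0,0,0]]}}

```text
time: 25.35
tool_pos: [0.5336, -0.4214, 0.122]
orientation: [0.991, -0.135, -0.001, -0.001]
wrist_force: [0.1, 0.4, -1.0]
finger_gap: 0.0161
```

Call:
{"fn": "move_arm", "kwargs": {"plan": [[-1,-4,0,0],[0,0,-10,0],[0,0,-8,0],[0,0,-3,0],[0,0,-1.5,0],[0,0,-1,0],[0,0,0,0],[0,0,0,0],[0,0,0,0],[0,0,0,0]]}}

```text
time: 26.6
tool_pos: [0.5329, -0.4267, 0.1001]
orientation: [0.991, -0.136, 0.0, 0.0]
wrist_force: [-0.2, 0.2, -0.7]
finger_gap: 0.0161
```

```bash
python3 - <<'E'
from h import *
s=sense();print(s["tool_pos"],s["wrist_force"],s["finger_gap"])
E
```

```text
[ 0.53288348 -0.42674761  0.10009262] [-0.16991075  0.23171309 -0.70443651] 0.01608879027276847
```

Call:
{"fn": "move_arm", "kwargs": {"plan": [[0,0,-1,0],[0,0,-0.7,0],[0,0,0,0],[0,0,0,0],[0,0,0,0],[0,0,0,0],[0,0,0,0],[0,0,0,0],[0,0,0,0],[0,0,0,0]]}}

```text
time: 27.85
tool_pos: [0.5329, -0.4268, 0.0985]
orientation: [0.991, -0.136, 0.0, 0.0]
wrist_force: [0.1, -0.4, 2.0]
finger_gap: 0.0161
```

Call:
{"fn": "move_arm", "kwargs": {"plan": [[0,0,0,0],[0,0,0,0],[0,0,0,0],[0,0,0,0],[0,0,0,0],[0,0,20,0],[0,0,40,0],[0,0,50,0],[0,0,40,0],[0,0,10,0]], "claw": 100}}

```text
time: 29.1
tool_pos: [0.5341, -0.428, 0.2637]
orientation: [0.991, -0.136, 0.003, 0.003]
wrist_force: [0.2, -0.4, -0.3]
finger_gap: 0.092
```

Call:
{"fn": "move_arm", "kwargs": {"plan": [[0,30,0,0],[0,55,0,0],[-2,60,0,0],[-2,60,0,0],[-2,60,0,0],[-2,60,0,0],[-2,60,0,0],[-2,60,0,0],[-2,60,0,0],[-2,60,0,0]]}}

```text
time: 30.35
tool_pos: [0.5158, 0.1401, 0.2572]
orientation: [0.991, -0.136, -0.001, 0.0]
wrist_force: [0.2, 0.1, 0.2]
finger_gap: 0.0923
```

Call:
{"fn": "move_arm", "kwargs": {"plan": [[-2,60,0,0],[-2,60,0,0],[-2,60,0,0],[-2,50,0,0],[0,30,0,0],[0,12,0,0],[0,0,0,0],[0,0,0,0],[0,0,0,0],[0,0,0,0]]}}

```text
time: 31.6
tool_pos: [0.5091, 0.4096, 0.2585]
orientation: [0.991, -0.136, 0.0, -0.0]
wrist_force: [0.2, 0.2, 0.1]
finger_gap: 0.0922
```

```bash
python3 - <<'E'
from h import *
s=sense();c=calibration("wrist");im=get_image("wrist")[:,:,::-1];cv2.imwrite("pics/w4.png",im)
print(s["time"],s["tool_pos"],yaw(s),c["pose"][:3,3])
R=rect(im,.04,.43,.59,.34,.50,c,2400)[:384,:384];R1=rect(im,.13,.43,.59,.34,.50,c,2400)[:384,:384]
cv2.imwrite("pics/w4r.png",cv2.convertScaleAbs(np.hstack([R,R1]),alpha=1.4))
t=get_image("top")[:,:,::-1];cv2.imwrite("pics/t4.png",t)
E
```

```text
31.6 [0.50913581 0.40961054 0.25852431] -15.650388083214237 [0.52899908 0.48275468 0.41136881]
```

View pics/w4r.png

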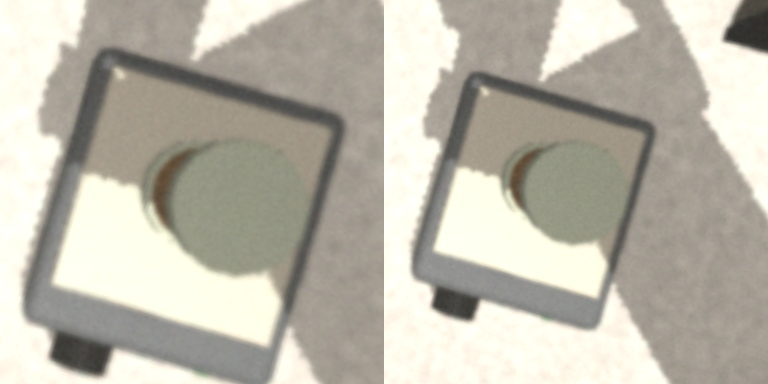

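The left panel (z = 0.04) shows the plate corners (110,63), (332,127), (270,347) and (53,286): 96 mm sides, centre (0.505, 0.419). The cap at (191,192) in the right panel and the base put the cartridge at (0.510, 0.419). Grip it.

Call:
{"fn": "move_arm", "kwargs": {"plan": [[1,9,0,0],[0,0,-30,0],[0,0,-40,0],[0,0,-40,0],[0,0,-35,0],[0,0,-18,0],[0,0,-7,0],[0,0,0,0],[0,0,0,0],[0,0,0,0]]}}

```text
time: 32.95
tool_pos: [0.5105, 0.4197, 0.0896]
orientation: [0.991, -0.136, 0.001, -0.001]
wrist_force: [-0.3, -0.2, -0.1]
finger_gap: 0.0923
```

Call:
{"fn": "move_arm", "kwargs": {"plan": [[0,0,0,0],[0,0,0,0],[0,0,0,0],[0,0,0,0],[0,0,0,0],[0,0,0,0],[0,0,0,0],[0,0,0,0],[0,0,0,0],[0,0,0,0]], "claw": 0, "grip_force": 15}}

```text
time: 34.2
tool_pos: [0.5099, 0.4193, 0.0883]
orientation: [0.991, -0.136, 0.0, 0.0]
wrist_force: [-0.4, -0.6, -0.7]
finger_gap: 0.0433
```

Call:
{"fn": "move_arm", "kwargs": {"plan": [[0,0,15,0],[0,0,30,0],[0,0,30,0],[0,0,5,0],[8,-20,0,0],[14,-35,0,0],[18,-43,0,0],[18,-43,0,0],[18,-43,0,0],[18,-43,0,0]]}}

```text
time: 35.45
tool_pos: [0.6032, 0.1892, 0.1662]
orientation: [0.991, -0.136, -0.002, 0.001]
wrist_force: [0.3, 0.2, -2.0]
finger_gap: 0.0435
```

Call:
{"fn": "move_arm", "kwargs": {"plan": [[18,-43,0,0],[18,-43,0,0],[16,-40,0,0],[12,-30,0,0],[6,-16,0,0],[2,-6,0,0],[0,0,0,0],[0,0,-20,0],[0,0,-25,0],[0,0,-15,0]]}}

```text
time: 36.7
tool_pos: [0.6742, 0.0155, 0.1052]
orientation: [0.991, -0.135, -0.002, -0.0]
wrist_force: [-0.3, 0.5, -1.6]
finger_gap: 0.0439
```

The gap reads 43.5 mm where the tan part is 38 mm, so I'll look before setting it down.

```bash
python3 - <<'E'
from h import *
s=sense();print(s["tool_pos"],s["wrist_force"],s["finger_gap"])
im=get_image("scene")[:,:,::-1];cv2.imwrite("pics/s5.png",im);t=get_image("top")[:,:,::-1];cv2.imwrite("pics/t5.png",t)
u,v=map(int,proj("scene",[.675,.015,.08]));print(u,v)
A=cv2.resize(im[v-45:v+45,u-45:u+45],(400,400),interpolation=cv2.INTER_CUBIC)
B=cv2.resize(im[125:215,185:275+0],(400,400),interpolation=cv2.INTER_CUBIC)
cv2.imwrite("pics/s5v.png",cv2.convertScaleAbs(np.hstack([A,B]),alpha=1.5))
E
```

```text
[0.6741541  0.0154623  0.10523972] [-0.28836734  0.51893141 -1.6033721 ] 0.04391704455918835
225 209
```

View pics/s5v.png

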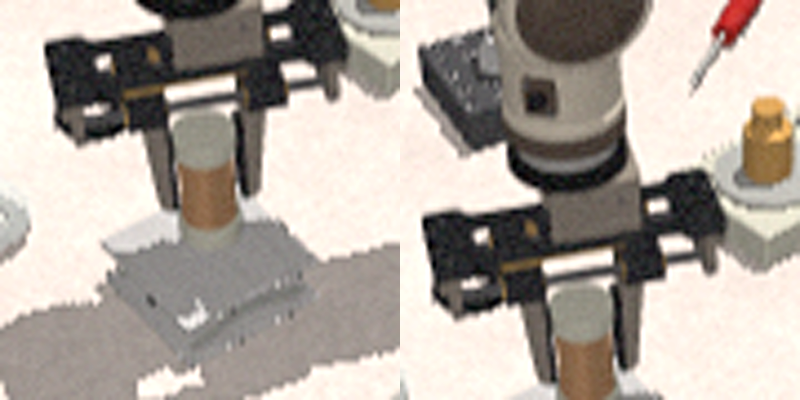

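The cartridge hangs upright at crop (208,180); the pads bear on the upper cap, which explains 43.5 mm. Set it down, release it, then go over the beaker at about (0.459, 0.167).

Call:
{"fn": "move_arm", "kwargs": {"plan": [[1,0,-8,0],[0,0,-5,0],[0,0,-2,0],[0,0,-1,0],[0,0,-0.5,0],[0,0,0,0],[0,0,0,0],[0,0,0,0],[0,0,0,0],[0,0,0,0]]}}

```text
time: 38.05
tool_pos: [0.6769, 0.0143, 0.0918]
orientation: [0.991, -0.136, 0.0, -0.0]
wrist_force: [0.6, -0.3, -1.7]
finger_gap: 0.0434
```

Call:
{"fn": "move_arm", "kwargs": {"plan": [[0,0,-1,0],[0,0,-1,0],[0,0,-1,0],[0,0,-0.5,0],[0,0,0,0],[0,0,0,0],[0,0,0,0],[0,0,0,0],[0,0,0,0],[0,0,0,0]]}}

```text
time: 39.3
tool_pos: [0.6768, 0.0143, 0.0883]
orientation: [0.991, -0.136, 0.0, 0.0]
wrist_force: [-0.5, 0.7, -0.6]
finger_gap: 0.0438
```

```bash
python3 - <<'E'
from h import *
s=sense();print(s["tool_pos"],s["wrist_force"],s["finger_gap"])
E
```

```text
[0.67684727 0.01426114 0.08829558] [-0.51835904  0.71465272 -0.64329941] 0.0437711001710626
```

Call:
{"fn": "move_arm", "kwargs": {"plan": [[0,0,-0.5,0],[0,0,-0.5,0],[0,0,0,0],[0,0,0,0],[0,0,0,0],[0,0,0,0],[0,0,0,0],[0,0,0,0],[0,0,0,0],[0,0,0,0]]}}

```text
time: 40.55
tool_pos: [0.6771, 0.0143, 0.0882]
orientation: [0.991, -0.136, 0.0, 0.0]
wrist_force: [-1.0, 0.7, 6.3]
finger_gap: 0.0436
```

Call:
{"fn": "move_arm", "kwargs": {"plan": [[0,0,0,0],[0,0,0,0],[0,0,0,0],[0,0,0,0],[0,0,0,0],[0,0,20,0],[0,0,40,0],[0,0,50,0],[0,0,40,0],[0,0,10,0]], "claw": 100}}

```text
time: 41.8
tool_pos: [0.6787, 0.0141, 0.2527]
orientation: [0.991, -0.136, 0.004, 0.0]
wrist_force: [1.0, -0.0, -0.2]
finger_gap: 0.0918
```

Call:
{"fn": "move_arm", "kwargs": {"plan": [[-20,12,0,0],[-30,22,0,0],[-35,25,0,0],[-35,25,0,0],[-35,25,0,0],[-30,22,0,0],[-20,14,0,0],[-10,6,0,0],[-3,2,0,0],[0,0,0,0]]}}

```text
time: 43.05
tool_pos: [0.4592, 0.1669, 0.2471]
orientation: [0.991, -0.136, -0.0, 0.0]
wrist_force: [0.9, -0.5, -0.6]
finger_gap: 0.0919
```

```bash
python3 - <<'E'
from h import *
s=sense();c=calibration("wrist");im=get_image("wrist")[:,:,::-1];cv2.imwrite("pics/w6.png",im)
print(s["time"],s["tool_pos"],yaw(s),c["pose"][:3,3])
R=rect(im,.04,.38,.54,.09,.25,c,2400)[:384,:384];R1=rect(im,.11,.38,.54,.09,.25,c,2400)[:384,:384]
cv2.imwrite("pics/w6r.png",cv2.convertScaleAbs(np.hstack([R,R1]),alpha=1.4))
# cartridge on the jack seen by the wrist: kept in w6; top view too
cv2.imwrite("pics/t6.png",get_image("top")[:,:,::-1])
E
```

```text
43.05 [0.4591558  0.16694871 0.24709605] -15.618389327688744 [0.47907106 0.24013231 0.39995315]
```

View pics/w6r.png

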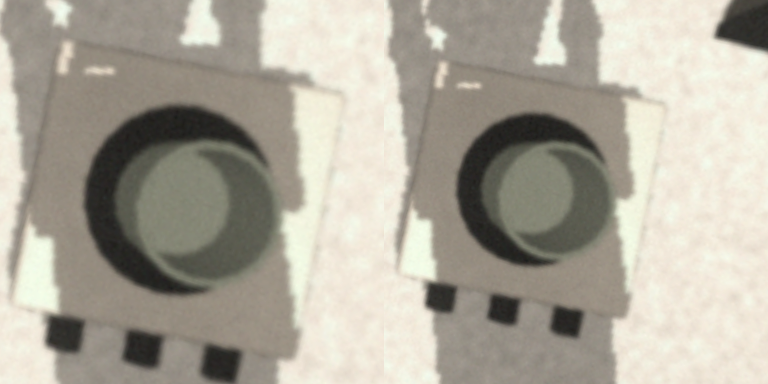

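In the left panel the port disc is at (181,200), so the dryer is at (0.458, 0.174). The rim at (171,203) in the right panel and the base edge put the beaker at about (0.456, 0.176). The first top-view rim guess was about 1 cm off in y, so I'll trust the closer view. Grip the beaker lightly and carry it to the stirrer at (0.505, 0.419).

Call:
{"fn": "move_arm", "kwargs": {"plan": [[-3,9,0,0],[0,0,-30,0],[0,0,-40,0],[0,0,-40,0],[0,0,-30,0],[0,0,-16,0],[0,0,-8,0],[0,0,0,0],[0,0,0,0],[0,0,0,0]]}}

```text
time: 44.4
tool_pos: [0.4566, 0.1764, 0.0842]
orientation: [0.991, -0.136, 0.001, -0.0]
wrist_force: [-0.7, 0.2, 0.2]
finger_gap: 0.0919
```

Call:
{"fn": "move_arm", "kwargs": {"plan": [[0,0,0,0],[0,0,0,0],[0,0,0,0],[0,0,0,0],[0,0,0,0],[0,0,0,0],[0,0,0,0],[0,0,0,0],[0,0,0,0],[0,0,0,0]], "claw": 0, "grip_force": 10}}

```text
time: 45.65
tool_pos: [0.4558, 0.1763, 0.0833]
orientation: [0.991, -0.136, -0.0, -0.0]
wrist_force: [0.8, -0.3, -0.3]
finger_gap: 0.051
```

Call:
{"fn": "move_arm", "kwargs": {"plan": [[0,0,15,0],[0,0,25,0],[0,0,20,0],[3,15,0,0],[7,33,0,0],[8,40,0,0],[8,40,0,0],[8,40,0,0],[8,38,0,0],[5,25,0,0]]}}

```text
time: 46.9
tool_pos: [0.502, 0.4098, 0.142]
orientation: [0.991, -0.135, -0.001, 0.0]
wrist_force: [0.8, -0.1, -0.5]
finger_gap: 0.0505
```

Call:
{"fn": "move_arm", "kwargs": {"plan": [[2,10,0,0],[0,2,0,0],[0,0,0,0],[0,0,-20,0],[0,0,-20,0],[0,0,-11,0],[0,0,-4,0],[0,0,-2,0],[0,0,0,0],[0,0,0,0]]}}

```text
time: 48.15
tool_pos: [0.5052, 0.4195, 0.087]
orientation: [0.991, -0.136, 0.0, -0.0]
wrist_force: [-0.1, 0.6, -0.9]
finger_gap: 0.0509
```

Call:
{"fn": "move_arm", "kwargs": {"plan": [[0,0,-1,0],[0,0,-1,0],[0,0,-1,0],[0,0,-0.8,0],[0,0,0,0],[0,0,0,0],[0,0,0,0],[0,0,0,0],[0,0,0,0],[0,0,0,0]]}}

```text
time: 49.4
tool_pos: [0.5049, 0.4193, 0.0833]
orientation: [0.991, -0.136, 0.0, -0.0]
wrist_force: [-2.3, -2.1, 4.7]
finger_gap: 0.0509
```

Call:
{"fn": "move_arm", "kwargs": {"plan": [[0,0,0,0],[0,0,0,0],[0,0,0,0],[0,0,0,0],[0,0,0,0],[0,0,20,0],[0,0,40,0],[0,0,50,0],[0,0,40,0],[0,0,10,0]], "claw": 100}}

```text
time: 50.65
tool_pos: [0.5065, 0.4203, 0.2478]
orientation: [0.991, -0.136, 0.003, -0.002]
wrist_force: [0.4, 0.0, -0.4]
finger_gap: 0.0919
```

Call:
{"fn": "move_arm", "kwargs": {"plan": [[10,-25,0,0],[20,-48,0,0],[22,-52,0,0],[22,-52,0,0],[22,-52,0,0],[22,-52,0,0],[22,-52,0,0],[17,-40,0,0],[10,-22,0,0],[4,-10,0,0]]}}

```text
time: 51.9
tool_pos: [0.6757, 0.0138, 0.2416]
orientation: [0.991, -0.136, -0.001, -0.0]
wrist_force: [0.2, 0.7, -0.2]
finger_gap: 0.0922
```

Call:
{"fn": "move_arm", "kwargs": {"plan": [[0,0,0,0],[0,0,0,0],[0,0,0,0],[0,0,0,0],[0,0,0,0],[0,0,0,0],[0,0,0,0],[0,0,0,0],[0,0,0,0],[0,0,0,0]]}}

```text
time: 53.15
tool_pos: [0.6758, 0.0143, 0.2425]
orientation: [0.991, -0.136, -0.0, -0.0]
wrist_force: [-0.5, 0.1, 0.2]
finger_gap: 0.0917
```

```bash
python3 - <<'E'
from h import *
s=sense();c=calibration("wrist");im=get_image("wrist")[:,:,::-1];cv2.imwrite("pics/w7.png",im)
print(s["time"],s["tool_pos"],yaw(s),c["pose"][:3,3])
R=rect(im,.13,.60,.76,-.07,.09,c,2400)[:384,:384]
t=get_image("top")[:,:,::-1];cv2.imwrite("pics/t7.png",t)
B=cv2.resize(t[176:256,62:142],(384,384),interpolation=cv2.INTER_CUBIC)
cv2.imwrite("pics/w7r.png",cv2.convertScaleAbs(np.hstack([R,B]),alpha=1.4))
E
```

```text
53.15 [0.67583632 0.0142813  0.24249372] -15.59803013270407 [0.6957073  0.08742267 0.39534797]
```

View pics/w7r.png

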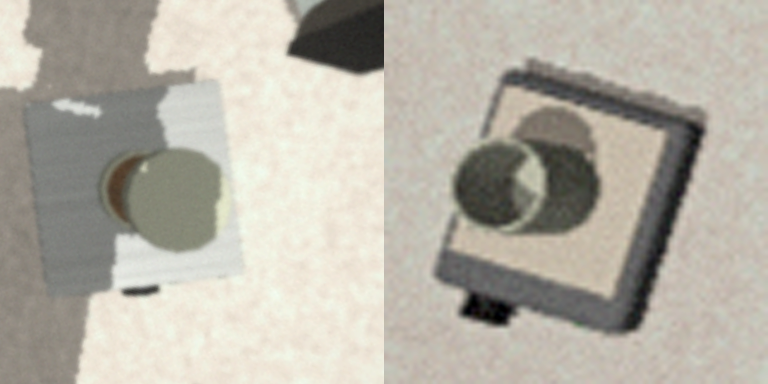

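The cap is at (177,200), so the cartridge is at (0.6767, 0.016). The beaker stands upright within about 3 mm of the plate centre: its base is at (555,190) and the plate at (558,190). Take the cartridge to the dryer.

Call:
{"fn": "move_arm", "kwargs": {"plan": [[1,1,0,0],[0,0,-30,0],[0,0,-40,0],[0,0,-40,0],[0,0,-25,0],[0,0,-13,0],[0,0,-6,0],[0,0,0,0],[0,0,0,0],[0,0,0,0]]}}

```text
time: 54.5
tool_pos: [0.6775, 0.0152, 0.0896]
orientation: [0.991, -0.136, 0.001, 0.0]
wrist_force: [-0.2, -0.3, -0.3]
finger_gap: 0.0917
```

Call:
{"fn": "move_arm", "kwargs": {"plan": [[0,0,0,0],[0,0,0,0],[0,0,0,0],[0,0,0,0],[0,0,0,0],[0,0,0,0],[0,0,0,0],[0,0,0,0],[0,0,0,0],[0,0,0,0]], "claw": 0, "grip_force": 15}}

```text
time: 55.75
tool_pos: [0.6768, 0.0153, 0.0885]
orientation: [0.991, -0.136, -0.0, 0.0]
wrist_force: [0.6, -0.6, -0.5]
finger_gap: 0.0436
```

Call:
{"fn": "move_arm", "kwargs": {"plan": [[0,0,15,0],[0,0,25,0],[0,0,20,0],[-14,10,0,0],[-27,20,0,0],[-35,25,0,0],[-35,25,0,0],[-35,25,0,0],[-33,24,0,0],[-22,16,0,0]]}}

```text
time: 57.0
tool_pos: [0.4746, 0.1613, 0.1494]
orientation: [0.991, -0.135, 0.0, -0.0]
wrist_force: [0.1, 0.3, -0.1]
finger_gap: 0.0435
```

Call:
{"fn": "move_arm", "kwargs": {"plan": [[-13,10,0,0],[-4,3,0,0],[0,0,0,0],[0,0,-20,0],[0,0,-20,0],[0,0,-11,0],[0,0,-4,0],[0,0,-2,0],[0,0,0,0],[0,0,0,0]]}}

```text
time: 58.25
tool_pos: [0.4592, 0.1734, 0.092]
orientation: [0.991, -0.136, 0.0, -0.0]
wrist_force: [-0.1, -0.1, -1.1]
finger_gap: 0.0437
```

Lower 3.6 mm more, release, rise and clear away. Then take a final check from the top and scene cameras.

Call:
{"fn": "move_arm", "kwargs": {"plan": [[-1,0,-1,0],[0,0,-1,0],[0,0,-1,0],[0,0,-0.8,0],[0,0,0,0],[0,0,0,0],[0,0,0,0],[0,0,0,0],[0,0,0,0],[0,0,0,0]]}}

```text
time: 59.5
tool_pos: [0.4581, 0.1734, 0.0883]
orientation: [0.991, -0.136, 0.0, -0.0]
wrist_force: [-1.7, -0.6, 5.7]
finger_gap: 0.0438
```

Call:
{"fn": "move_arm", "kwargs": {"plan": [[0,0,0,0],[0,0,0,0],[0,0,0,0],[0,0,0,0],[0,0,0,0],[0,0,20,0],[0,0,40,0],[0,0,50,0],[0,0,50,0],[0,0,20,0]], "claw": 100}}

```text
time: 60.75
tool_pos: [0.4592, 0.1735, 0.2714]
orientation: [0.991, -0.136, 0.003, -0.001]
wrist_force: [0.7, -0.2, -0.5]
finger_gap: 0.0922
```

Call:
{"fn": "move_arm", "kwargs": {"plan": [[-20,40,0,0],[-25,50,0,0],[-25,50,0,0],[-25,50,0,0],[-25,50,0,0],[-25,50,0,0],[-20,40,0,0],[0,0,0,0],[0,0,0,0],[0,0,0,0]]}}

```text
time: 62.0
tool_pos: [0.2936, 0.5023, 0.2678]
orientation: [0.991, -0.136, 0.0, 0.0]
wrist_force: [1.1, 1.1, -0.4]
finger_gap: 0.0919
```

```bash
python3 - <<'E'
from h import *
s=sense();print(s["time"],s["tool_pos"],s["wrist_force"])
t=get_image("top")[:,:,::-1];cv2.imwrite("pics/t9.png",t);im=get_image("scene")[:,:,::-1];cv2.imwrite("pics/s9.png",im)
f=lambda a,x,y,h:cv2.resize(a[y-h:y+h,x-h:x+h],(200,200),interpolation=cv2.INTER_CUBIC)
S={"w":(.418,-.1715),"b":(.505,.419),"c":(.458,.174),"l":(.5328,-.4264)}
r=[[],[]]
for k,(x,y) in S.items():
    for j,(n,a) in enumerate((("top",t),("scene",im))):
        u,v=proj(n,(x,y,.065));r[j].append(f(a,int(u),int(v),33))
cv2.imwrite("pics/fin.png",cv2.convertScaleAbs(np.vstack([np.hstack(q) for q in r]),alpha=1.4))
E
```

```text
62.0 [0.29363023 0.50232066 0.26775246] [ 1.13588137  1.12215989 -0.40395028]
```

View pics/fin.png

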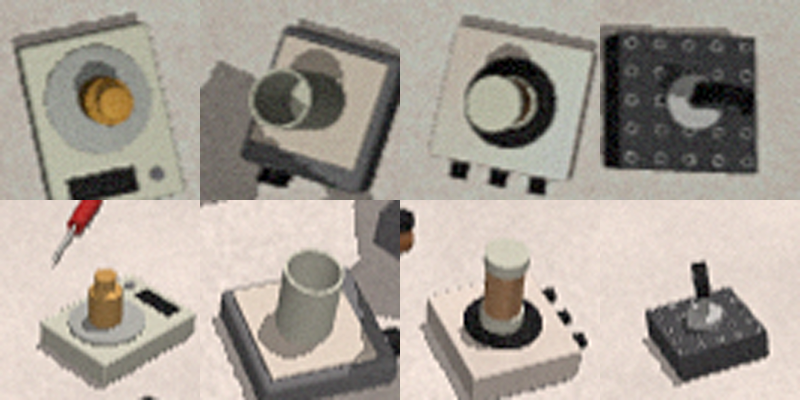

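All four stand upright near their centres: weight at (105,100) on the pan, beaker on the plate, cartridge at (512,103) on the disc, and the lens foot at (693,103) against the hole grid centre at (689,101). The arm is clear, so I'm handing in.

```bash
python3 -c "
from bench import *
print(sign_off())"
```

```text
the job is handed in; nothing more can be done
None
```

I moved all four pieces to their own equipment and handed the job in at about 62 s of the 141 s allowed; sign-off gives no verdict. I did it as two swaps through the lab jack: lens mount and weight first, then cartridge and beaker. The orange stirrer look-alike was left alone.

**Last checks:** in the final top and scene pictures all four pieces stand upright and released, with the arm clear. By eye they sit about 3–4 mm or less from their centres, against the 15 mm allowed.

**Checks that disagreed:**
- **Lens bar angle:** the first top-view colour mask was spoiled by shadow (28° instead of about 16°). I used the wrist camera's reading.
- **Beaker position:** the first top-view estimate of its rim was about 1 cm off in y. I used the wrist camera here too.
- **Cartridge grip:** the jaws read 43.5 mm instead of 38 mm because the pads bore on the upper cap rather than the tan part. It stayed upright and set down normally.

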